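# Fish the check weight out from under the reagent shelf and put it on the balance

## Robot

A 7-joint arm with a two-finger parallel gripper is mounted at the origin on the work surface. World frame = base frame: x ahead of the robot, y to its left, z up, the work surface at z = 0. Lengths are in mm, angles in rad, forces in N, time in s.
With the tool pointing down it reaches from about 425 to 975 mm from the base axis. Payload 16.7 kg.
Tool frame: the origin (TCP) lies at the very end of the fingers, on their centre line; the grasp point (between the pads) lies 19 mm behind it; z points along the fingers, y is the line along which they close (so a half turn about z gives the same grasp; the last joint's range is limited). The gripper opens to 85 mm and grips with 20 to 120 N. Pads are 22 mm wide; open, the fingers measure 114 mm over their backs; the gripper's body (76 mm by 85 mm) begins 54 mm behind the grasp point. The pads swing forward as they close: fully open they stand 13 mm farther back than shut.
Start: joints at [-0.149, 0.426, 0.074, 1.606, -0.034, 1.111, -0.067], TCP at [674.964, -0.019, 231.302] pointing down, gripper open.
Joint ranges: [-2.85, 2.85], [-0.5, 2.14], [-1.23, 1.37], [0.21, 2.46], [-1.02, 4.16], [0.16, 2.05], [-2.73, 2.73]. Speed limits (rad/s): [1.89, 1.89, 2.39, 2.39, 3.01, 3.01, 3.01].

## Interface

Orientations are given as a rotation vector (axis times angle).
In Python, from rig import ctrl gives the robot as it stands.
- The arm moves only by the tool servo_tool, never from a script. Its argument "targets" is a list of rows, each a list of 6 numbers: the shift along the tool's x, y, z in cm, then the turn, a rotation vector about the tool's x, y, z in degrees. In form: [[tx, ty, tz, wx, wy, wz], ...]. A call has 1 to 8 rows; each row shifts and turns the commanded pose from where the row before left it, along the tool's axes as they then stand; what a row does not reach is not made up. A row lasts 1/12 s, in which the tool goes at most 41.7 mm and 7.16 degrees, less where a joint would pass 70% of its speed; a pose out of reach is approached as far as the arm can. A call is refused whole if a number of a shift passes 4.17 or a number of a turn 7.16, either way. A call with a gripper value outside its range is refused whole. "gripper" is the finger opening in cm, from 0 to 8.54, set as the call begins (left out, the last holds). The fingers move at their own pace and stop on an object; "newtons" is the grip in N (left out, the last holds). Time passes only in rows, so rows that do not move let the fingers close. It gives the time, the measured TCP pose, the force, the opening and the grip force at its end, in the units of the state.
- ctrl.read_state(): the state, without advancing time (a new reading comes with each control period).
- ctrl.capture(name): name is "scene" or "side" or "wrist"; returns a dict with "frame" (480x640x3 uint8, blue, green, red), "fx", "fy", "cx", "cy" (pixels), "xyz" and "rotation" of the camera in the world. Camera axes: x right, y up, looking along -z (the intrinsics and any distortion apply to the point x, -y, -z); pixel columns grow to the right and rows downward; lengths in mm; the calibration is good to about 2 mm. A picture is of the moment at which its call begins. There is no depth.
- ctrl.sign_off(): hands the job in; it is judged then, once.
The state is a dict: "clock": time; "joint_pos": joint angles; "dq": joint speeds; "joint_torque": joint torques, N m; "tool_pos": TCP position; "ee_rot": TCP orientation; "ft_force": force on the tool from outside, world axes, zero at the start; "torque": the same for the moment, N m; "finger_gap": finger opening in mm; "grip_force": force on a finger pad.
Only numpy, scipy, OpenCV 4.12 (cv2) and the standard library are available. Lean on these libraries where they do the work, as an engineer would, in place of code of your own. Each camera call takes 0.05 s, during which the arm holds its last target. There are 200 camera calls.

## Task

The balance's steel check weight has rolled under the low wooden shelf and come to rest near the sprung orange stop, out of sight. Take the flat L-shaped probe by its red handle, sweep it under the shelf gently, feeling for the stop without forcing it or the shelf, drag the weight out onto the open bench, and lay the probe flat on the bench clear of the shelf and let go of it. Then set the weight gently on the balance pan and leave everything else alone.

Things in the scene. Friction and masses are not known exactly. Their poses are not given: they have to be found in the camera images.
- probe: Loose flat L-shaped probe, 160 g, lying flat. Origin: on its underside, under the handle's middle. Upright red handle 24 x 24 mm, square to the axes, top 76 mm up, on a 44 x 44 mm foot. All steel 6 mm thick: a blade 12 mm wide runs from the handle along +x to x = 162 mm; there a toe 12 mm wide (x = 150 to 162 mm) points left (+y), ending at y = 50 mm.
- probe_grip (a point): Middle of the probe's red handle, 50 mm above its underside.
- probe_pocket (a point): Middle of the probe's pocket, on its underside plane, 132 mm ahead and 28 mm left of its origin: here the weight's middle comes to lie (within about 6 mm) when it is dragged. The pocket's walls are the toe's inner face (x = 150 mm) and the blade's left face (y = 6 mm).
- probe_toe (a point): Point in the toe, 6 mm from its free end: 156 mm ahead, 44 mm left of the probe's origin and 3 mm above its underside.
- shelf: Low wooden shelf fixed to the bench, 120 mm deep (x), 360 mm wide (y); origin on the bench under its middle, x axis away from the robot. Front (x = -60 mm) and back (x = +60 mm) are open. Clear height under the board 34 mm, its top at 48 mm. End panels' inner faces at y = +168 and -168 mm. Under it are only a divider carrying the sprung stop, and the lost weight.
- shelf_front (a point): Middle of the shelf's front edge, on the bench. The lost weight, whose place is not measured: a steel disc 36 mm across, 12 mm thick, 80 to 130 g, lying flat, its middle 30 to 60 mm behind this front edge, on the -y side of the orange stop, its rim 1 to 30 mm from the stop's face.
- shelf_entry (a point): Point on the bench at the shelf's front edge, 134 mm toward -y from its middle. The strip under the shelf from y = -168 to -80 mm (shelf frame) is always empty: the probe can go in here. Moved on to +y until its toe meets the stop, it has the weight in its pocket.
- stop (a joint): How far the sprung orange stop is pushed in toward the shelf's +y, m; 0 at rest. A plate 110 mm long front to back, parallel to the end panels, facing -y; its face stands anywhere from y = -30 to +60 mm (shelf frame), not measured. Spring 2 N per mm. It must not be pushed in by 6 mm (about 12 N); it bottoms at 12 mm.
- balance: White bench balance fixed to the bench, 190 mm (x) by 150 mm (y), top of the housing 52 mm above the bench; origin on the bench under its middle.
- pan_top (a point): Middle of the top face of the balance's round aluminium pan, 100 mm diameter, 4 mm thick, 70 mm above the bench when empty.
- pan (a joint): How far the balance pan is pressed down, m; 0 when empty, 3 to 5.5 mm under the weight (0.24 N per mm), bottoms at 8 mm.
- mug: White mug on the bench, 80 mm across, 85 mm tall, loose; bystander. Origin under its middle.
- sauce: Amber sauce bottle with red cap on the bench, 52 mm across, 150 mm tall, loose; bystander. Origin under its middle.
- vial_a: Amber jar with red cap standing on the shelf, 40 mm across, 80 mm tall, loose; bystander. Origin under its middle.
- vial_b: Green bottle with white cap standing on the shelf, 40 mm across, 90 mm tall, loose; bystander. Origin under its middle.
Mind the look-alikes: they are no part of the job. There is more than one size of the probe; the one meant has the size given above.

How it is judged:
By the outcome, as a careful person would: the job done as asked, in the order asked, and still so for the second after the job is handed in, with the robot touching nothing.
It also fails if it takes over 70 s, if anything falls off the work surface, if the arm or the gripper's body presses on something with over 40 N, if the wrist force passes 120 N, or if a joint passes its speed limit or range.

## Working session

There is one attempt and no reset: what is moved stays moved. The work goes in short steps, Python scripts to look and compute and a tool call to move; the robot and the scene stay as the last step left them, time stands still between calls to the robot, and variables do not carry over. Pictures are saved under pics/ and viewed, at most 10 in all, crops included, and the job is handed in when it is done.

Besides the shell and the picture viewer there is one more tool, called after "Request:" as name(argument=value, ...) on one line, values as JSON. servo_tool: Moves the arm, as the interface text tells. Its arguments: {"type":"object","properties":{"targets":{"type":"array","items":{"type":"array","items":{"type":"number"}}},"gripper":{"type":"number"},"newtons":{"type":"number"}},"required":["targets"]}

```bash
mkdir -p pics
cat > h.py <<'E'
import numpy as np, cv2
from rig import ctrl
from scipy.spatial.transform import Rotation as R
def cap(n,fn=None):
    c=ctrl.capture(n)
    if fn: cv2.imwrite('pics/'+fn,c['frame'])
    return c
def rot(c):
    r=np.array(c['rotation'],float)
    return r if r.shape==(3,3) else R.from_rotvec(r).as_matrix()
def ray(c,u,v,z):
    d=rot(c)@np.array([(u-c['cx'])/c['fx'],-(v-c['cy'])/c['fy'],-1.])
    o=np.array(c['xyz'],float); return o+d*(z-o[2])/d[2]
def proj(c,p):
    q=rot(c).T@(np.array(p,float)-np.array(c['xyz'],float))
    return c['cx']-c['fx']*q[0]/q[2], c['cy']+c['fy']*q[1]/q[2]
E
python3 - <<'E'
from h import *
for n in ['scene','side','wrist']:
    c=cap(n,n+'0.png'); print(n,{k:(np.round(v,3).tolist() if k!='frame' else 0) for k,v in c.items()})
s=ctrl.read_state(); print(s)
a=[cv2.imread(f'pics/{n}0.png') for n in ['scene','side']]
E
```

```text
scene {'frame': 0, 'fx': 445.636, 'fy': 445.636, 'cx': 323.469, 'cy': 242.146, 'xyz': [1156.756, 81.831, 1089.767], 'rotation': [0.381, 0.495, 1.789]}
side {'frame': 0, 'fx': 454.367, 'fy': 454.367, 'cx': 315.059, 'cy': 235.803, 'xyz': [73.145, 716.064, 831.452], 'rotation': [0.315, -1.154, -2.395]}
wrist {'frame': 0, 'fx': 403.452, 'fy': 403.452, 'cx': 323.463, 'cy': 239.375, 'xyz': [675.076, 73.806, 374.196], 'rotation': [-0.291, 0.001, 0.0]}
{'clock': 0.15, 'joint_pos': array([-0.14947827,  0.42657517,  0.07384581,  1.60642492, -0.03411771,
        1.11081965, -0.06707811]), 'dq': array([ 0.00017845, -0.00145872, -0.0014531 , -0.0024746 ,  0.00053594,
        0.00032118, -0.00156631]), 'joint_torque': array([ 3.53649346e-03, -9.50319314e+01,  3.76378521e+00, -4.63760948e+01,
        1.94719800e-02,  7.75260734e-03, -7.80283835e-05]), 'tool_pos': array([ 6.74694387e+02, -2.35612460e-02,  2.30795430e+02]), 'ee_rot': array([-2.22100991e+00, -2.22094510e+00,  1.11959432e-03]), 'ft_force': array([-0.63171262,  0.69902063,  0.0061705 ]), 'torque': array([-0.0230631 ,  0.00795937, -0.04376468]), 'grip_force': 0.0, 'finger_gap': 85.3772092296896}
```

View pics/scene0.png

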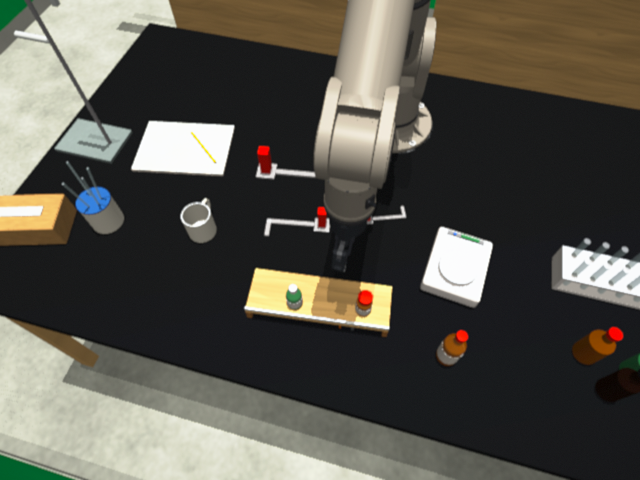

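View pics/side0.png

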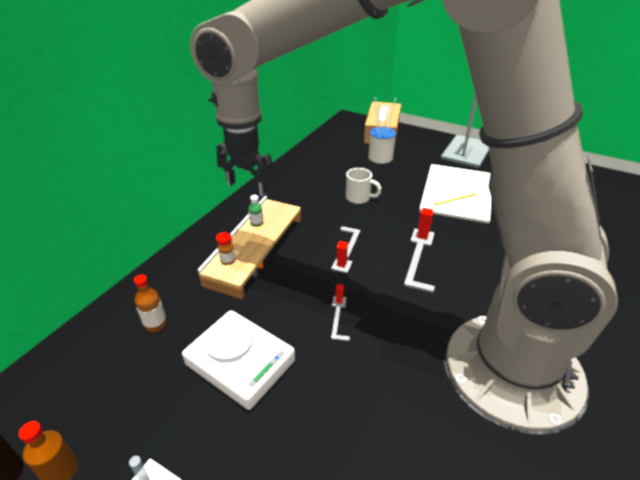

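Scene and side views show three L-probes: handles in the side view at (425,225), (342,255) and (340,295). The shelf is at (250,245), the balance at (240,355), and the vials stand on the shelf. I'll measure all of these.

Run:
```python
from h import *
for n in ['scene','side']:
    c=cap(n); f=c['frame']; hsv=cv2.cvtColor(f,cv2.COLOR_BGR2HSV)
    w=((hsv[...,1]<60)&(hsv[...,2]>120)).astype(np.uint8)
    red=(((hsv[...,0]<6)|(hsv[...,0]>174))&(hsv[...,1]>180)&(hsv[...,2]>80)).astype(np.uint8)
    wood=((hsv[...,0]>10)&(hsv[...,0]<28)&(hsv[...,1]>60)&(hsv[...,2]>100)).astype(np.uint8)
    for nm,m,z in [('white',w,6),('red',red,38),('wood',wood,48)]:
        k,l,st,ce=cv2.connectedComponentsWithStats(m)
        for i in range(1,k):
            x,y,ww,h,a=st[i]
            if a<40 or a>9000: continue
            p=ray(c,*ce[i],z)
            if not(300<p[0]<1200 and abs(p[1])<450): continue
            ct=max(cv2.findContours((l==i).astype(np.uint8),0,1)[0],key=cv2.contourArea)
            ap=cv2.approxPolyDP(ct,2.5,True)[:,0]
            print(n,nm,a,np.round(p[:2]),[(tuple(q.tolist()),np.round(ray(c,*q,z)[:2]).astype(int).tolist()) for q in ap][:14])
```

```text
scene white 365 [ 315. -279.] [((256, 173), [340, -358]), ((258, 177), [353, -347]), ((271, 178), [346, -307]), ((276, 173), [323, -298]), ((315, 175), [298, -178]), ((308, 171), [288, -204]), ((277, 169), [307, -300]), ((273, 163), [287, -320]), ((269, 174), [333, -318]), ((262, 174), [338, -339]), ((259, 165), [306, -360])]
scene white 152 [386.  80.] [((404, 208), [349, 112]), ((401, 206), [344, 102]), ((400, 215), [377, 105]), ((373, 217), [405, 29]), ((371, 222), [424, 28]), ((373, 219), [412, 31]), ((405, 217), [380, 120])]
scene white 414 [ 489. -182.] [((264, 234), [546, -260]), ((268, 235), [546, -248]), ((272, 222), [501, -251]), ((313, 225), [479, -133]), ((314, 230), [495, -125]), ((328, 231), [487, -85]), ((328, 218), [444, -97]), ((324, 228), [480, -99]), ((317, 227), [482, -120]), ((317, 218), [452, -128]), ((313, 222), [469, -136]), ((268, 218), [491, -267])]
scene white 3822 [504. 288.] [((440, 227), [387, 224]), ((422, 280), [571, 200]), ((423, 288), [594, 207]), ((474, 305), [607, 343]), ((481, 296), [576, 358]), ((492, 243), [402, 374])]
scene white 63 [ 597. -441
[... 4104 characters left out ...]
37, 284), [431, -9]), ((335, 294), [419, 24]), ((340, 302), [397, 41]), ((343, 285), [417, -13])]
side wood 2450 [692.  19.] [((300, 207), [676, -237]), ((267, 198), [791, -228]), ((261, 204), [788, -192]), ((263, 221), [733, -124]), ((259, 226), [729, -98]), ((253, 226), [744, -90]), ((248, 219), [777, -110]), ((232, 236), [768, -24]), ((229, 245), [751, 11]), ((217, 246), [777, 30]), ((219, 252), [756, 47]), ((198, 273), [750, 137]), ((202, 285), [712, 166]), ((241, 297), [605, 151])]
side wood 493 [795. 267.] [((145, 286), [832, 237]), ((139, 288), [839, 249]), ((135, 302), [812, 287]), ((139, 310), [785, 300]), ((150, 311), [761, 290]), ((160, 301), [763, 255]), ((156, 291), [796, 236])]
```

View pics/wrist0.png

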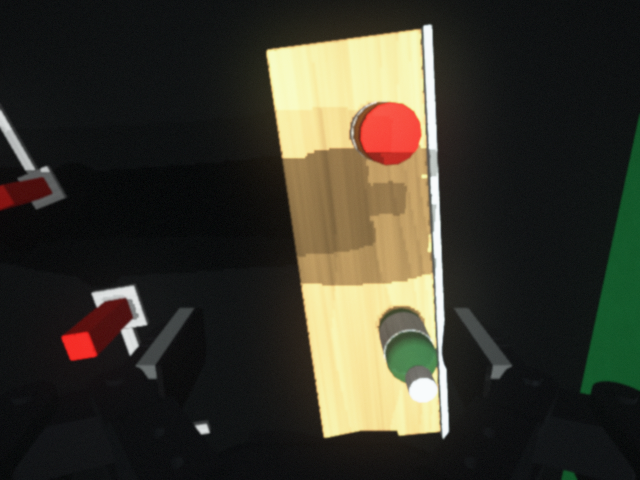

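Wrist view shows the shelf with both vials, and the middle probe's red handle (90,330). The middle probe measures about 160 mm from handle to tip, so that's the one: origin about (470,-108), heading about -80°. The shelf is yawed about +8.4°, with its front middle near (656,-58). Next I move above the handle and turn -80°.

Request:
servo_tool(targets=[[-1.8,-3.4,1.0,0,0,0],[-1.8,-3.4,1.0,0,0,0],[-1.8,-3.4,1.0,0,0,0],[-1.8,-3.4,1.0,0,0,0],[-1.8,-3.4,1.0,0,0,0],[-1.8,-3.4,1.0,0,0,0],[0,0,0,0,0,6.7],[0,0,0,0,0,6.7]], gripper=8.5)

```text
clock: 0.92
tool_pos: [468.9, -109.3, 171.1]
ee_rot: [-2.472, -1.938, 0.001]
ft_force: [1.4, 0.0, 0.8]
finger_gap: 84.6
grip_force: 0.0
```

Request:
servo_tool(targets=[[0,0,0,0,0,6.7],[0,0,0,0,0,6.7],[0,0,0,0,0,6.7],[0,0,0,0,0,6.7],[0,0,0,0,0,6.7],[0,0,0,0,0,6.7],[0,0,0,0,0,6.7],[0,0,0,0,0,6.7]])

```text
clock: 1.58
tool_pos: [471.0, -108.0, 171.4]
ee_rot: [-3.08, -0.617, -0.0]
ft_force: [-0.2, -0.2, -0.6]
finger_gap: 85.0
grip_force: 0.0
```

Request:
servo_tool(targets=[[0,0,0,0,0,6.7],[0,0,0,0,0,6.6],[0,0,0,0,0,0],[0,0,0,0,0,0]])

```text
clock: 1.92
tool_pos: [471.0, -107.9, 171.4]
ee_rot: [3.13, 0.272, 0.0]
ft_force: [-0.2, -0.1, -0.8]
finger_gap: 84.8
grip_force: 0.0
```

```bash
cat >> h.py <<'E'
def pose():
    s=ctrl.read_state(); M=R.from_rotvec(s['ee_rot']).as_matrix()
    return s,np.array(s['tool_pos']),M
def yawx(M): # world yaw of tool y axis
    return np.degrees(np.arctan2(M[1,1],M[0,1]))
E
python3 - <<'E'
from h import *
s,p,M=pose(); print(p,yawx(M),M.round(3).tolist(),s['joint_pos'].round(2),s['clock'],s['ft_force'])
c=cap('wrist','w1.png'); cap('scene','s1.png')
f=c['frame'];hsv=cv2.cvtColor(f,cv2.COLOR_BGR2HSV)
w=((hsv[...,1]<60)&(hsv[...,2]>150)).astype(np.uint8)
red=(((hsv[...,0]<6)|(hsv[...,0]>174))&(hsv[...,1]>180)&(hsv[...,2]>60)).astype(np.uint8)
for nm,m,z in [('w',w,6),('red',red,76)]:
    k,l,st,ce=cv2.connectedComponentsWithStats(m)
    for i in range(1,k):
        if st[i][4]<80: continue
        ct=max(cv2.findContours((l==i).astype(np.uint8),0,1)[0],key=cv2.contourArea)
        print(nm,st[i],[(tuple(q.tolist()),np.round(ray(c,*q,z)[:2]).astype(int).tolist()) for q in cv2.approxPolyDP(ct,2.5,True)[:,0]])
E
```

```text
[ 470.97732519 -107.88127708  171.3543192 ] -80.07875629522376 [[0.985, 0.172, 0.0], [0.172, -0.985, 0.0], [0.0, 0.0, -1.0]] [-0.17  0.18  0.29  2.1  -0.07  0.87 -1.23] 1.9167 [-0.17278419 -0.05153349 -0.7948901 ]
w [ 296  150  248   96 6737] [((543, 153), [547, -261]), ((540, 150), [549, -259]), ((522, 151), [546, -245]), ((512, 207), [503, -251]), ((355, 209), [481, -131]), ((352, 189), [496, -125]), ((298, 189), [489, -84]), ((297, 242), [446, -90]), ((299, 245), [444, -92]), ((307, 243), [447, -98]), ((306, 227), [460, -95]), ((312, 204), [479, -97]), ((338, 204), [482, -117]), ((341, 207), [480, -120]), ((346, 245), [451, -129]), ((353, 244), [452, -135]), ((355, 226), [467, -133]), ((529, 227), [490, -269]), ((534, 219), [497, -271])]
w [  29  235  163   88 3190] [((181, 236), [435, 2]), ((143, 241), [426, 31]), ((143, 254), [415, 31]), ((31, 276), [380, 120]), ((29, 280), [376, 122]), ((47, 321), [340, 108]), ((58, 321), [342, 99]), ((61, 317), [346, 97]), ((49, 288), [372, 106]), ((127, 272), [397, 43]), ((156, 250), [420, 21]), ((173, 250), [422, 7]), ((176, 266), [409, 4]),
[... 278 characters left out ...]
), ((180, 307), [373, -2]), ((136, 364), [311, 32]), ((149, 378), [299, 20]), ((158, 377), [301, 12]), ((157, 362), [316, 14])]
w [ 453  307   59   72 1281] [((454, 307), [412, -229]), ((490, 362), [366, -274]), ((489, 377), [351, -278]), ((498, 378), [352, -286]), ((511, 364), [368, -293]), ((470, 310), [412, -243])]
w [ 305  401  161   38 3857] [((305, 431), [266, -126]), ((307, 435), [262, -128]), ((323, 438), [261, -144]), ((326, 423), [278, -143]), ((454, 424), [297, -260]), ((465, 408), [316, -266]), ((454, 402), [321, -254]), ((307, 401), [299, -122])]
red [543 466  33  14 277] [((543, 466), [328, -298]), ((550, 479), [317, -307]), ((575, 479), [320, -326]), ((572, 473), [325, -321])]
```

View pics/w1.png

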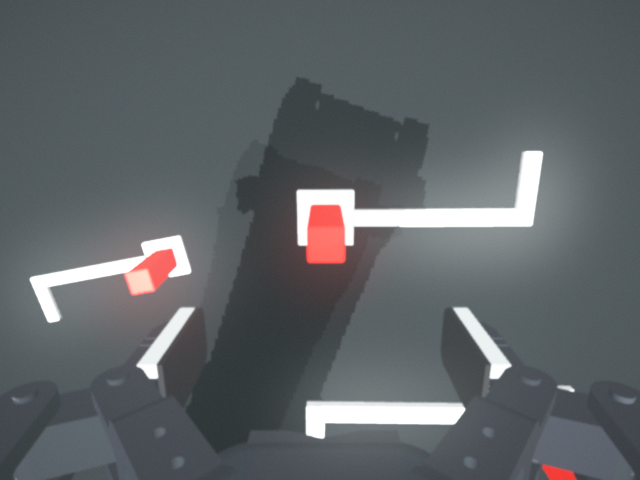

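The wrist view from above confirms the foot is 44 mm and the toe tip is at (548,-260). The handle at (326,235) is centred under the tool. Descend and grip.

Request:
servo_tool(targets=[[0,0,3,0,0,0],[0,0,3,0,0,0],[0,0,3,0,0,0],[0,0,3,0,0,0],[0,0,2,0,0,0],[0,0,0,0,0,0]])

```text
clock: 2.52
tool_pos: [468.7, -107.8, 28.1]
ee_rot: [-3.129, -0.27, 0.009]
ft_force: [-2.2, 1.0, -0.6]
finger_gap: 84.9
grip_force: 0.0
```

Request:
servo_tool(targets=[[0,0,0,0,0,0],[0,0,0,0,0,0],[0,0,0,0,0,0],[0,0,0,0,0,0],[0,0,0,0,0,0],[0,0,0,0,0,0],[0,0,0,0,0,0],[0,0,0,0,0,0]], gripper=1.5, newtons=80)

```text
clock: 3.18
tool_pos: [471.6, -108.0, 32.4]
ee_rot: [-3.13, -0.266, -0.003]
ft_force: [-3.7, 0.8, 15.9]
finger_gap: 23.0
grip_force: 77.7
```

Request:
servo_tool(targets=[[0,0,-1,0,0,0],[0,0,-1,0,0,0],[0,0,0,0,0,0],[0,0,0,0,0,0]])

```text
clock: 3.52
tool_pos: [471.6, -107.9, 52.3]
ee_rot: [3.13, 0.266, 0.003]
ft_force: [0.4, -0.1, -1.7]
finger_gap: 23.1
grip_force: 78.5
```

Run:
```python
from h import *
s,p,M=pose(); print(p,yawx(M),s['finger_gap'],s['grip_force'],s['ft_force'])
c=dict(fx=403.452,fy=403.452,cx=323.463,cy=239.375,xyz=[675.076,73.806,374.196],rotation=[-.291,.001,0.])
f=cv2.imread('pics/wrist0.png');hsv=cv2.cvtColor(f,cv2.COLOR_BGR2HSV)
wood=((hsv[...,0]>10)&(hsv[...,0]<30)&(hsv[...,1]>50)&(hsv[...,2]>60)).astype(np.uint8)
fr=[];bk=[]
for v in range(80,420,10):
    u=np.where(wood[v,250:445])[0]+250
    if len(u): fr.append(ray(c,u[0],v,48)[:2])
fr=np.array(fr)
vx,vy,x0,y0=cv2.fitLine(fr.astype(np.float32),cv2.DIST_HUBER,0,.01,.01).ravel()
print('front dir',np.degrees(np.arctan2(-vx,vy)),x0,y0)
for q in [(267,50),(324,437),(423,29),(432,25),(441,433),(447,437)]: print(q,ray(c,*q,48)[:2].round(1))
```

```text
[ 471.55575148 -107.93551224   52.25850613] -80.29102986424965 23.070508727026784 78.54440689086914 [ 0.41566213 -0.1405039  -1.68863682]
front dir -173.1185 654.0142 -65.17604
(267, 50) [633.  122.4]
(324, 437) [ 675.2 -227.9]
(423, 29) [747.4 136.4]
(432, 25) [753.8 139. ]
(441, 433) [ 790.5 -223. ]
(447, 437) [ 796.9 -227.8]
```

Request:
servo_tool(targets=[[0,0,0,0,0,-6.7],[0,0,0,0,0,-6.7],[0,0,0,0,0,-6.7],[0,0,0,0,0,-6.7],[0,0,0,0,0,-6.7],[0,0,0,0,0,-6.7],[0,0,0,0,0,-6.7]])

```text
clock: 4.1
tool_pos: [470.8, -107.9, 51.1]
ee_rot: [-2.762, -1.497, 0.0]
ft_force: [-0.2, -0.1, -1.7]
finger_gap: 23.3
grip_force: 78.4
```

Request:
servo_tool(targets=[[0,0,0,0,0,-6.7],[0,0,0,0,0,-6.7],[0,0,0,0,0,-6.7],[0,0,0,0,0,-6.7],[0,0,0,0,0,-6.7],[0,0,0,0,0,-6.8],[0,0,0,0,0,0],[0,0,0,0,0,0]])

```text
clock: 4.77
tool_pos: [470.8, -108.1, 51.1]
ee_rot: [-2.088, -2.347, -0.0]
ft_force: [-0.5, -0.4, -2.3]
finger_gap: 23.5
grip_force: 78.4
```

Request:
servo_tool(targets=[[-3,0,0,0,0,0],[-3,0,0,0,0,0],[-3,0,0,0,0,0],[-2.8,0,0,0,0,0],[0,0,0.9,0,0,0],[0,0,0.9,0,0,0],[0,0,0,0,0,0]])

```text
clock: 5.35
tool_pos: [485.2, -225.5, 32.3]
ee_rot: [2.088, 2.347, -0.0]
ft_force: [0.2, -2.2, 1.3]
finger_gap: 23.3
grip_force: 78.5
```

Run:
```python
from h import *
s,p,M=pose(); print(p,yawx(M),s['joint_pos'].round(2),s['finger_gap'],s['grip_force'],s['ft_force'],s['clock'])
c=cap('wrist','w2.png');d=cap('side');e=cap('scene')
# predicted toe/heel points
yw=np.radians(yawx(M));ex=np.array([np.cos(yw),np.sin(yw)]);ey=np.array([-ex[1],ex[0]])
for q in [(162,-6),(162,50),(150,6)]:
    P=list(p[:2]+q[0]*ex+q[1]*ey)+[8]; print(q,np.round(P),[np.round(proj(k,P)) for k in (c,d,e)])
cv2.imwrite('pics/m2.png',np.hstack([cv2.resize(d['frame'][180:330,180:430],(400,240)),cv2.resize(e['frame'][150:330,200:440],(400,300))[:240]]))
a=np.vstack([cv2.resize(d['frame'][170:320,180:440],(520,300)),cv2.resize(e['frame'][180:330,200:460],(520,300))]);cv2.imwrite('pics/m2.png',a)
```

```text
[ 485.19978849 -225.49639717   32.34697381] 6.668556070721753 [ 0.4   0.47 -0.1   2.06  0.08  0.61  0.36] 23.25702822333883 78.5295832157135 [ 0.22207409 -2.20772257  1.3239456 ] 5.35
(162, -6) [ 647. -213.    8.] [array([679., 301.]), array([305., 225.]), array([268., 268.])]
(162, 50) [ 640. -157.    8.] [array([713., 178.]), array([297., 235.]), array([288., 270.])]
(150, 6) [ 633. -202.    8.] [array([659., 277.]), array([307., 228.]), array([273., 264.])]
```

View pics/m2.png

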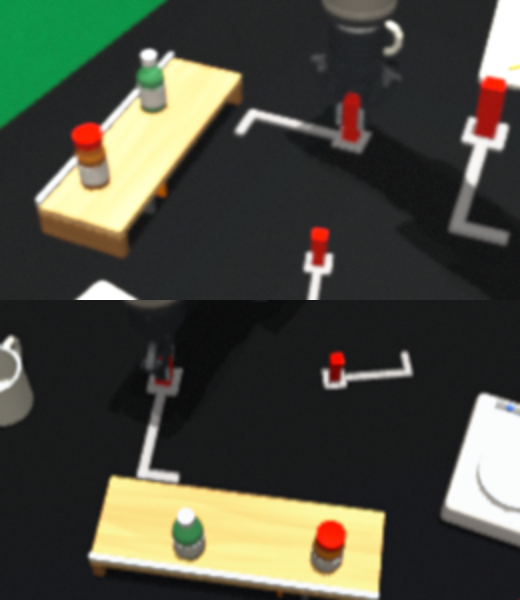

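View pics/w2.png

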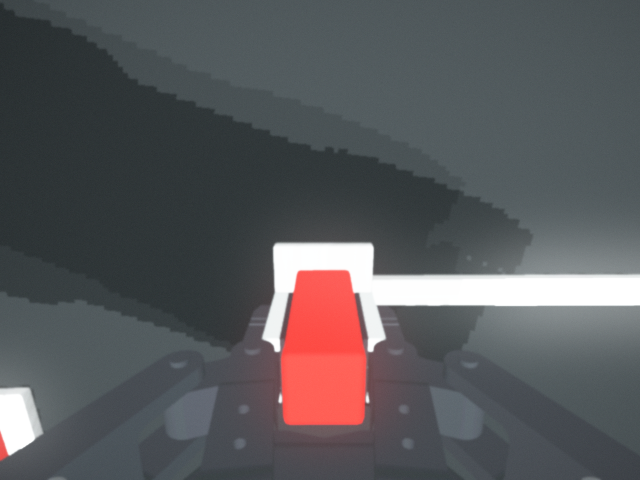

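Both views show the probe held and level, its toe at the shelf front inside the entry strip (side crop (240,130)). A bit of the orange stop is visible under the front at crop (163,188). Insert, and locate the orange by ray.

Request:
servo_tool(targets=[[0,1,-0.1,0,0,0],[0,2,0,0,0,0],[0,2,0,0,0,0],[0,2,0,0,0,0],[0,2,0,0,0,0],[0,2,0,0,0,0],[0,1.9,0,0,0,0],[0,0,0,0,0,0]])

```text
clock: 6.17
tool_pos: [617.4, -207.1, 34.3]
ee_rot: [2.08, 2.352, 0.004]
ft_force: [-1.0, 0.8, -1.4]
finger_gap: 23.1
grip_force: 78.6
```

Run:
```python
from h import *
s,p,M=pose(); print(p,yawx(M),s['ft_force'],s['torque'])
c=cap('side');f=c['frame'];hsv=cv2.cvtColor(f,cv2.COLOR_BGR2HSV)
m=((hsv[...,0]>3)&(hsv[...,0]<13)&(hsv[...,1]>170)&(hsv[...,2]>60)).astype(np.uint8)
m[:, :240]=0;m[:,290:]=0;m[:245]=0;m[290:]=0
v,u=np.where(m);print(list(zip(u,v)))
ey=np.array([-.12,.9928]);ex=np.array([.9928,.12])
F=np.array([655,-57])
yw=np.radians(yawx(M));P=p[:2]-F;print('origin',P@ex,P@ey)
for z in(0,10,20,30):
    q=[ray(c,a,b,z)[:2]-F for a,b in zip(u,v)]
    print(z,[(round(k@ex),round(k@ey)) for k in q])
```

```text
[ 617.40273891 -207.09769706   34.34845853] 7.027905521041616 [-0.97698942  0.83719814 -1.43520608] [0.03285594 0.0737096  0.00149391]
[(np.int64(263), np.int64(263)), (np.int64(263), np.int64(264)), (np.int64(263), np.int64(265)), (np.int64(263), np.int64(266)), (np.int64(263), np.int64(267)), (np.int64(259), np.int64(268)), (np.int64(260), np.int64(268)), (np.int64(262), np.int64(268))]
origin -55.338284460472046 -144.5053223054466
0 [(12, 40), (11, 43), (9, 47), (7, 50), (5, 54), (13, 62), (10, 61), (5, 58)]
10 [(6, 49), (5, 53), (3, 56), (1, 60), (-1, 63), (7, 71), (4, 70), (0, 68)]
20 [(0, 59), (-1, 62), (-3, 66), (-5, 69), (-7, 73), (1, 80), (-2, 79), (-6, 77)]
30 [(-5, 68), (-7, 72), (-9, 75), (-11, 79), (-13, 82), (-5, 90), (-7, 89), (-12, 87)]
```

Request:
servo_tool(targets=[[0.3,-0.2,0,0,0,0],[0.7,0,0,0,0,0],[0.7,0,0,0,0,0],[0.7,0,0,0,0,0],[0.7,0,0,0,0,0],[0.7,0,0,0,0,0],[0.7,0,0,0,0,0],[0.4,0,0,0,0,0]])

```text
clock: 6.88
tool_pos: [605.2, -159.9, 34.4]
ee_rot: [-2.083, -2.352, -0.0]
ft_force: [0.1, -0.7, -2.0]
finger_gap: 23.3
grip_force: 78.6
```

Request:
servo_tool(targets=[[0.3,0,0,0,0,0],[0.3,0,0,0,0,0],[0.3,0,0,0,0,0],[0.2,0,0,0,0,0],[0,0,0,0,0,0]])

```text
clock: 7.3
tool_pos: [604.0, -150.0, 34.3]
ee_rot: [-2.083, -2.351, -0.0]
ft_force: [0.3, -0.5, -2.1]
finger_gap: 22.9
grip_force: 78.6
```

Request:
servo_tool(targets=[[0.3,0.2,0,0,0,0],[0.3,0.1,0,0,0,0],[0.3,0,0,0,0,0],[0.3,0,0,0,0,0],[0.3,0,0,0,0,0],[0.3,0,0,0,0,0],[0.3,0,0,0,0,0]])

```text
clock: 7.88
tool_pos: [604.4, -128.8, 34.3]
ee_rot: [-2.084, -2.351, 0.0]
ft_force: [0.6, 0.4, -1.5]
finger_gap: 23.3
grip_force: 78.6
```

Request:
servo_tool(targets=[[0.3,0,0,0,0,0],[0.3,0,0,0,0,0],[0.3,0,0,0,0,0],[0.3,0,0,0,0,0],[0.3,0,0,0,0,0],[0,0,0,0,0,0]])

```text
clock: 8.38
tool_pos: [602.6, -113.4, 34.3]
ee_rot: [-2.083, -2.352, -0.0]
ft_force: [-0.3, -0.7, -1.3]
finger_gap: 23.0
grip_force: 78.6
```

Request:
servo_tool(targets=[[0.2,0,0,0,0,0],[0.2,0,0,0,0,0],[0.2,0,0,0,0,0],[0.2,0,0,0,0,0],[0.2,0,0,0,0,0],[0.2,0,0,0,0,0],[0.2,0,0,0,0,0]])

```text
clock: 8.97
tool_pos: [600.9, -100.1, 34.3]
ee_rot: [-2.084, -2.351, 0.0]
ft_force: [0.3, -0.3, -1.6]
finger_gap: 23.3
grip_force: 78.6
```

Run:
```python
from h import *
s,p,M=pose(); print(p,yawx(M),s['ft_force'],s['torque'],s['joint_torque'].round(2))
```

```text
[ 600.93178578 -100.09402864   34.31256948] 6.899343416977773 [ 0.30277238 -0.30452139 -1.5757299 ] [-0.02424443  0.04543287 -0.02750421] [ 5.100e-01 -9.694e+01  9.000e-02 -3.374e+01  1.000e-02 -4.000e-02
  1.300e-01]
```

Request:
servo_tool(targets=[[0.15,0,0,0,0,0],[0.15,0,0,0,0,0],[0.15,0,0,0,0,0],[0.15,0,0,0,0,0],[0.15,0,0,0,0,0],[0,0,0,0,0,0]])

```text
clock: 9.47
tool_pos: [600.1, -92.5, 34.3]
ee_rot: [-2.083, -2.351, -0.0]
ft_force: [0.2, -0.2, -1.5]
finger_gap: 23.1
grip_force: 78.6
```

Request:
servo_tool(targets=[[0.12,0,0,0,0,0],[0.12,0,0,0,0,0],[0.12,0,0,0,0,0],[0.12,0,0,0,0,0],[0,0,0,0,0,0]])

```text
clock: 9.88
tool_pos: [599.5, -87.8, 34.3]
ee_rot: [-2.083, -2.351, -0.0]
ft_force: [-0.2, 0.5, -1.0]
finger_gap: 23.0
grip_force: 78.6
```

Request:
servo_tool(targets=[[0.12,0,0,0,0,0],[0.12,0,0,0,0,0],[0.12,0,0,0,0,0],[0.12,0,0,0,0,0],[0,0,0,0,0,0]])

```text
clock: 10.3
tool_pos: [598.9, -83.0, 34.3]
ee_rot: [-2.083, -2.351, -0.0]
ft_force: [-0.2, -1.0, -1.9]
finger_gap: 23.3
grip_force: 78.6
```

Request:
servo_tool(targets=[[0.12,0,0,0,0,0],[0.12,0,0,0,0,0],[0.12,0,0,0,0,0],[0,0,0,0,0,0]])

```text
clock: 10.63
tool_pos: [598.5, -79.4, 34.3]
ee_rot: [-2.083, -2.351, -0.0]
ft_force: [0.1, -0.0, -1.4]
finger_gap: 23.2
grip_force: 78.6
```

Run:
```python
from h import *
s,p,M=pose(); print(p,yawx(M),s['ft_force'],s['torque'])
c=cap('side');f=c['frame']
cv2.imwrite('pics/s3.png',cv2.resize(f[190:310,180:380],(800,480),interpolation=cv2.INTER_CUBIC))
```

```text
[598.4862498  -79.39735567  34.30834761] 6.915375969159428 [ 0.1370845  -0.01991831 -1.38897164] [-0.01149524  0.05089437 -0.0130858 ]
```

View pics/s3.png

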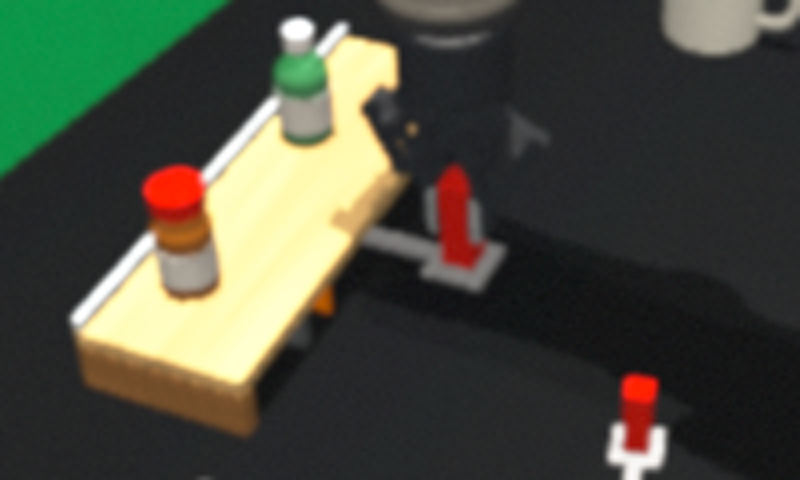

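The view shows the blade under the shelf, with the orange stop still ahead at crop (322,298) and a grey divider behind it. Keep feeling forward.

Request:
servo_tool(targets=[[0.12,0,0,0,0,0],[0.12,0,0,0,0,0],[0.12,0,0,0,0,0],[0,0,0,0,0,0]])

```text
clock: 11.02
tool_pos: [598.0, -75.8, 34.3]
ee_rot: [-2.083, -2.351, -0.0]
ft_force: [-0.6, -0.0, -1.3]
finger_gap: 23.0
grip_force: 78.6
```

Request:
servo_tool(targets=[[0.12,0,0,0,0,0],[0.12,0,0,0,0,0],[0.12,0,0,0,0,0],[0,0,0,0,0,0]])

```text
clock: 11.35
tool_pos: [597.6, -72.3, 34.3]
ee_rot: [-2.083, -2.351, -0.0]
ft_force: [-0.3, 0.8, -1.5]
finger_gap: 23.2
grip_force: 78.6
```

Request:
servo_tool(targets=[[0.12,0,0,0,0,0],[0.12,0,0,0,0,0],[0.12,0,0,0,0,0],[0,0,0,0,0,0]])

```text
clock: 11.68
tool_pos: [597.1, -68.7, 34.3]
ee_rot: [-2.083, -2.351, -0.0]
ft_force: [-0.3, 1.0, -1.7]
finger_gap: 23.6
grip_force: 78.6
```

Request:
servo_tool(targets=[[0.1,0,0,0,0,0],[0.1,0,0,0,0,0],[0.1,0,0,0,0,0],[0,0,0,0,0,0]])

```text
clock: 12.02
tool_pos: [596.8, -65.8, 34.3]
ee_rot: [-2.083, -2.351, -0.0]
ft_force: [0.9, 0.1, -0.7]
finger_gap: 22.9
grip_force: 78.6
```

Request:
servo_tool(targets=[[0.1,0,0,0,0,0],[0.1,0,0,0,0,0],[0.1,0,0,0,0,0],[0,0,0,0,0,0]])

```text
clock: 12.35
tool_pos: [596.5, -62.8, 34.3]
ee_rot: [-2.083, -2.351, -0.0]
ft_force: [-0.1, 0.7, -2.0]
finger_gap: 22.9
grip_force: 78.6
```

Request:
servo_tool(targets=[[0.1,0,0,0,0,0],[0.1,0,0,0,0,0],[0.05,0,0,0,0,0],[0,0,0,0,0,0]])

```text
clock: 12.68
tool_pos: [596.1, -60.4, 34.3]
ee_rot: [-2.083, -2.351, -0.0]
ft_force: [-1.1, 0.5, -1.6]
finger_gap: 22.9
grip_force: 78.6
```

Run:
```python
from h import *
s,p,M=pose(); print(p,yawx(M),s['ft_force'],s['torque'])
```

```text
[596.13580463 -60.41770359  34.29627153] 6.910207447156833 [-1.0952812   0.53151761 -1.61469779] [0.00771516 0.07917491 0.02535733]
```

Request:
servo_tool(targets=[[0.1,0,0,0,0,0],[0.1,0,0,0,0,0],[0.05,0,0,0,0,0],[0,0,0,0,0,0]])

```text
clock: 13.02
tool_pos: [595.9, -58.1, 34.3]
ee_rot: [-2.084, -2.351, 0.0]
ft_force: [-0.3, 0.2, -1.3]
finger_gap: 23.1
grip_force: 78.7
```

Run:
```python
from h import *
s,p,M=pose(); print(p,yawx(M),s['ft_force'],s['torque'])
```

```text
[595.85537509 -58.07064439  34.30828294] 6.901532019868047 [-0.33082745  0.23164696 -1.26281204] [-0.08193693  0.06261502 -0.02856728]
```

Request:
servo_tool(targets=[[0.1,0,0,0,0,0],[0.1,0,0,0,0,0],[0,0,0,0,0,0]])

```text
clock: 13.27
tool_pos: [595.6, -55.9, 34.3]
ee_rot: [-2.083, -2.351, -0.0]
ft_force: [0.7, -1.0, -2.1]
finger_gap: 23.2
grip_force: 78.7
```

Run:
```python
from h import *
s,p,M=pose(); print(p,yawx(M),s['ft_force'],s['torque'])
```

```text
[595.6065717  -55.8806532   34.30947328] 6.909370464843434 [ 0.6695371  -0.98783399 -2.13959058] [-0.14269671  0.08518172 -0.03541466]
```

Request:
servo_tool(targets=[[0.1,0,0,0,0,0],[0,0,0,0,0,0],[0,0,0,0,0,0]])

```text
clock: 13.52
tool_pos: [595.5, -55.1, 34.3]
ee_rot: [-2.084, -2.351, -0.0]
ft_force: [-0.1, 0.3, -1.3]
finger_gap: 23.4
grip_force: 78.7
```

Run:
```python
from h import *
s,p,M=pose(); print(p,yawx(M),s['ft_force'],s['torque'])
```

```text
[595.48048854 -55.05463522  34.3168144 ] 6.906900837444259 [-0.06937342  0.32156681 -1.26482986] [-0.04444587  0.09352981  0.00890294]
```

Request:
servo_tool(targets=[[0.1,0,0,0,0,0],[0.1,0,0,0,0,0],[0,0,0,0,0,0]])

```text
clock: 13.77
tool_pos: [595.2, -52.9, 34.3]
ee_rot: [-2.084, -2.351, -0.0]
ft_force: [0.3, -1.4, -1.3]
finger_gap: 23.0
grip_force: 78.7
```

Run:
```python
from h import *
s,p,M=pose(); print(p,yawx(M),s['ft_force'],s['torque'])
c=cap('wrist','w3.png'); cap('side','s4.png')
cv2.imwrite('pics/s4c.png',np.hstack([cv2.resize(cv2.imread('pics/s4.png')[210:300,220:340],(400,300),interpolation=2),cv2.resize(c['frame'],(400,300))]))
```

```text
[595.21442376 -52.92412465  34.2898064 ] 6.904968661503475 [ 0.30554786 -1.4251005  -1.28577546] [-0.08021676  0.041693   -0.0165661 ]
```

View pics/s4c.png

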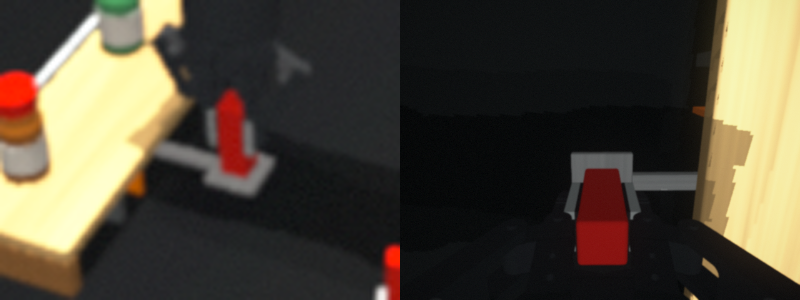

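The side view shows the orange stop at crop (137,180). The wrist view shows it at (699,110), i.e. full image (478,176), so I measure its face relative to the toe.

Run:
```python
from h import *
s,p,M=pose()
c=cap('wrist');f=c['frame'];hsv=cv2.cvtColor(f,cv2.COLOR_BGR2HSV)
m=((hsv[...,0]>3)&(hsv[...,0]<16)&(hsv[...,1]>150)&(hsv[...,2]>50)).astype(np.uint8)
m[:,:440]=0;m[:,505:]=0;m[:140]=0;m[220:]=0
v,u=np.where(m)
print(u.min(),u.max(),v.min(),v.max(),len(u))
ex=M[:2,1];ey=M[:2,0]
for r in sorted(set(v)):
    uu=u[v==r]; print(r,uu.min(),uu.max(),[tuple((np.array([(ray(c,a,r,z)[:2]-p[:2])@ex,(ray(c,a,r,z)[:2]-p[:2])@ey])).round()) for z in (3,30) for a in (uu.min(),uu.max())])
# blade check
for uu in(420,): 
    col=f[:,uu].sum(1); vv=np.where(col[270:320]>200)[0]+270; print('blade',vv.min(),vv.max(),[((ray(c,uu,q,8)[:2]-p[:2])@ey).round(1) for q in (vv.min(),vv.max())])
```

```text
468 488 169 186 283
169 483 487 [(np.float64(69.0), np.float64(53.0)), (np.float64(71.0), np.float64(53.0)), (np.float64(58.0), np.float64(56.0)), (np.float64(60.0), np.float64(56.0))]
170 469 488 [(np.float64(63.0), np.float64(53.0)), (np.float64(71.0), np.float64(53.0)), (np.float64(53.0), np.float64(56.0)), (np.float64(60.0), np.float64(56.0))]
171 469 488 [(np.float64(63.0), np.float64(52.0)), (np.float64(71.0), np.float64(52.0)), (np.float64(53.0), np.float64(55.0)), (np.float64(60.0), np.float64(55.0))]
172 469 488 [(np.float64(63.0), np.float64(52.0)), (np.float64(71.0), np.float64(52.0)), (np.float64(53.0), np.float64(55.0)), (np.float64(60.0), np.float64(55.0))]
173 468 488 [(np.float64(63.0), np.float64(51.0)), (np.float64(71.0), np.float64(51.0)), (np.float64(53.0), np.float64(55.0)), (np.float64(60.0), np.float64(55.0))]
174 468 487 [(np.float64(63.0), np.float64(51.0)), (np.float64(71.0), np.float64(51.0)), (np.float64(53.0), np.float64(54.0)), (np.float64(60.0), np.float64(54.0))]
175 468 487 [(np.float64(63.0), np.float64(50.0)), (np.float64(71.0), np.float64(50.0)), (
[... 1239 characters left out ...]
86 [(np.float64(67.0), np.float64(47.0)), (np.float64(71.0), np.float64(47.0)), (np.float64(56.0), np.float64(51.0)), (np.float64(60.0), np.float64(51.0))]
184 479 486 [(np.float64(68.0), np.float64(46.0)), (np.float64(71.0), np.float64(46.0)), (np.float64(57.0), np.float64(51.0)), (np.float64(60.0), np.float64(51.0))]
185 481 486 [(np.float64(69.0), np.float64(46.0)), (np.float64(71.0), np.float64(46.0)), (np.float64(58.0), np.float64(50.0)), (np.float64(60.0), np.float64(50.0))]
186 483 486 [(np.float64(70.0), np.float64(46.0)), (np.float64(71.0), np.float64(46.0)), (np.float64(59.0), np.float64(50.0)), (np.float64(60.0), np.float64(50.0))]
blade 279 303 [np.float64(4.1), np.float64(-7.8)]
```

Request:
servo_tool(targets=[[0.1,0,0,0,0,0],[0.1,0,0,0,0,0],[0,0,0,0,0,0],[0,0,0,0,0,0]])

```text
clock: 14.25
tool_pos: [595.0, -51.4, 34.3]
ee_rot: [2.084, 2.351, -0.0]
ft_force: [-0.2, -2.6, -2.3]
finger_gap: 23.4
grip_force: 78.7
```

Run:
```python
from h import *
s,p,M=pose(); print(p,yawx(M),s['ft_force'],s['torque'])
```

```text
[594.95319966 -51.4013344   34.30583854] 6.8803588520745675 [-0.2415656  -2.55342503 -2.26064766] [-0.49511585  0.09773674 -0.33493607]
```

Contact with the stop: Fy about -2.6 N, so it's pushed in about 1 mm. Back off slightly and drag out.

Request:
servo_tool(targets=[[-0.1,0,0,0,0,0],[0,-0.2,0,0,0,0],[0,-0.4,0,0,0,0],[0,-0.4,0,0,0,0],[0,-0.6,0,0,0,0],[0,-0.8,0,0,0,0],[0,-0.8,0,0,0,0],[0,-0.8,0,0,0,0]])

```text
clock: 14.92
tool_pos: [554.5, -57.1, 34.4]
ee_rot: [2.084, 2.351, 0.0]
ft_force: [0.5, -0.8, -2.0]
finger_gap: 23.2
grip_force: 78.9
```

Request:
servo_tool(targets=[[0,-0.8,0,0,0,0],[0,-0.8,0,0,0,0],[0,-0.8,0,0,0,0],[0,-0.8,0,0,0,0],[0,-0.8,0,0,0,0],[0,-0.8,0,0,0,0],[0,-0.8,0,0,0,0],[0,-0.8,0,0,0,0]])

```text
clock: 15.58
tool_pos: [491.1, -64.7, 34.3]
ee_rot: [-2.083, -2.351, -0.0]
ft_force: [1.1, -0.3, -1.5]
finger_gap: 23.0
grip_force: 79.0
```

Request:
servo_tool(targets=[[0,-0.8,0,0,0,0],[0,-0.8,0,0,0,0],[0,-0.8,0,0,0,0],[0,-0.8,0,0,0,0],[0,-0.8,0,0,0,0],[0,-0.8,0,0,0,0],[0,-0.4,0,0,0,0],[0,0,0,0,0,0]])

```text
clock: 16.25
tool_pos: [439.1, -71.1, 34.3]
ee_rot: [-2.084, -2.35, 0.001]
ft_force: [0.7, -0.1, -2.2]
finger_gap: 23.0
grip_force: 78.9
```

Run:
```python
from h import *
s,p,M=pose(); print(p,yawx(M),s['ft_force'],s['torque'],s['clock'])
c=cap('wrist','w5.png'); d=cap('scene')
cv2.imwrite('pics/w5c.png',np.hstack([cv2.resize(d['frame'][180:330,250:450],(400,300),interpolation=2),cv2.resize(c['frame'],(400,300))]))
```

```text
[439.13926561 -71.12500302  34.28849973] 6.882456891228108 [ 0.6799339  -0.13631296 -2.1877984 ] [0.02525675 0.07926756 0.03284396] 16.25
```

View pics/w5c.png

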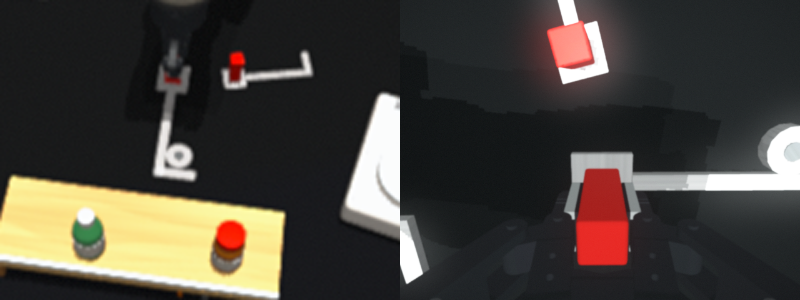

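The weight is out, sitting in the pocket (scene crop (178,156)), and the shelf and vials are undisturbed. Next I move the probe off toward -y, lay it down and release.

Request:
servo_tool(targets=[[0,0.3,0,0,0,0],[0,0.2,0,0,0,0],[-0.8,0,0,0,0,0],[-1.6,0,0,0,0,0],[-2,0,0,0,0,0],[-2,0,0,0,0,0],[-2,0,0,0,0,0],[-1.6,0,0,0,0,0]])

```text
clock: 17.02
tool_pos: [457.4, -171.8, 34.3]
ee_rot: [2.085, 2.35, -0.0]
ft_force: [0.3, 0.3, -1.3]
finger_gap: 23.1
grip_force: 79.0
```

Request:
servo_tool(targets=[[0,0,0.1,0,0,0],[0,0,0.1,0,0,0],[0,0,0,0,0,0],[0,0,0,0,0,0]])

```text
clock: 17.35
tool_pos: [457.4, -169.2, 32.3]
ee_rot: [2.083, 2.351, 0.0]
ft_force: [-0.5, -0.7, 1.0]
finger_gap: 23.2
grip_force: 79.2
```

Request:
servo_tool(targets=[[0,0,0,0,0,0],[0,0,0,0,0,0],[0,0,0,0,0,0],[0,0,0,0,0,0],[0,0,0,0,0,0],[0,0,0,0,0,0],[0,0,0,0,0,0],[0,0,0,0,0,0]], gripper=8.5)

```text
clock: 18.02
tool_pos: [457.2, -169.6, 32.3]
ee_rot: [-2.084, -2.351, -0.0]
ft_force: [-1.0, -1.0, 0.0]
finger_gap: 85.2
grip_force: 0.0
```

Request:
servo_tool(targets=[[0,0,-2,0,0,0],[0,0,-3,0,0,0],[0,0,-3,0,0,0],[0,0,-3,0,0,0],[0,0,0,0,0,0],[0,0,0,0,0,0]])

```text
clock: 18.52
tool_pos: [458.2, -169.9, 143.9]
ee_rot: [2.082, 2.348, 0.002]
ft_force: [0.1, 0.8, 0.1]
finger_gap: 84.9
grip_force: 0.0
```

```bash
cat > wt.py <<'E'
from h import *
def weight():
  s,p,M=pose(); print(p,yawx(M),s['ft_force'],s['clock'],s['finger_gap'])
  for n in('scene','side','wrist'):
    c=cap(n); g=cv2.cvtColor(c['frame'],cv2.COLOR_BGR2GRAY)
    u,v=map(int,proj(c,(567,-27,12))); 
    if not(15<u<625 and 15<v<465): print(n,'out',u,v);continue
    r=70 if n=='wrist' else 22; x0,y0=max(u-r,0),max(v-r,0)
    m=(g[y0:y0+2*r,x0:x0+2*r]>75).astype(np.uint8)
    k,l,st,ce=cv2.connectedComponentsWithStats(m)
    for i in range(1,k):
        if st[i][4]<60: continue
        a=st[i]; q=(x0+a[0]+a[2]/2-.5,y0+a[1]+a[3]/2-.5)
        print(n,a,ray(c,*q,6)[:2].round(1),'centroid',ray(c,x0+ce[i][0],y0+ce[i][1],6)[:2].round(1))
E
python3 -c "
from wt import *;weight()
d=cap('scene');c=cap('wrist')
cv2.imwrite('pics/w6c.png',np.hstack([cv2.resize(d['frame'][180:330,250:450],(400,300),interpolation=2),cv2.resize(c['frame'],(400,300))]))"
```

```text
[ 458.16462842 -169.93311151  143.91682717] 6.88437026580602 [0.10240016 0.82894171 0.1019079 ] 18.5167 84.9170903447417
scene [ 14  15  15  14 160] [563.5 -33.2] centroid [564.  -33.2]
scene [ 0 40 30  4 75] [628.2 -34.8] centroid [632.3 -43.9]
side [ 17  15  15  14 168] [568.5 -36.3] centroid [569.4 -37.6]
wrist [    2     0   137   140 13563] [576.2 -50.5] centroid [574.6 -43.3]
```

View pics/w6c.png

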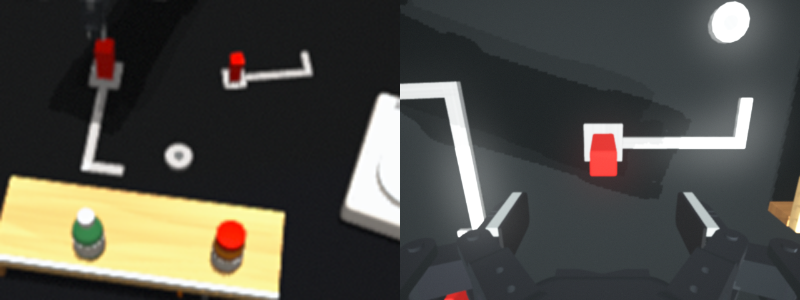

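The probe lies flat, released and clear of the shelf. The weight is alone at crop (178,156), about (566,-35). Move above it.

Request:
servo_tool(targets=[[2.4,2.5,0,0,0,0],[2.4,2.5,0,0,0,0],[2.4,2.5,0,0,0,0],[2.4,2.5,0,0,0,0],[2.4,2.4,0,0,0,0],[0,0,0,0,0,0],[0,0,0,0,0,0]])

```text
clock: 19.35
tool_pos: [566.2, -33.5, 141.0]
ee_rot: [-2.079, -2.353, 0.001]
ft_force: [-1.0, -0.4, 0.2]
finger_gap: 85.1
grip_force: 0.0
```

Run:
```python
from h import *
s,p,M=pose(); print(p,yawx(M),s['clock'])
for n in('wrist','side','scene'):
    c=cap(n); g=cv2.cvtColor(c['frame'],cv2.COLOR_BGR2GRAY)
    k,l,st,ce=cv2.connectedComponentsWithStats((g>90).astype(np.uint8))
    for i in range(1,k):
        a=st[i]
        if a[4]<100 or a[4]>8000: continue
        q=(a[0]+a[2]/2-.5,a[1]+a[3]/2-.5); P=ray(c,*q,8)[:2]
        if np.hypot(*(P-[566,-35]))<30: print(n,a,P.round(1),((P-p[:2])@M[:2,:2]).round(1))
```

```text
[566.24924133 -33.51990536 141.02967918] 7.080124122216281 19.35
wrist [ 300  204   49   47 1432] [566.7 -33.3] [0.1 0.4]
side [290 263  13  12 117] [567.3 -34.4] [-1.  1.]
```

Request:
servo_tool(targets=[[0,0,2.5,0,0,0],[0,0,3,0,0,0],[0,0,3,0,0,0],[0,0,2.5,0,0,0],[0,0,1.5,0,0,0],[0,0,0.8,0,0,0],[0,0,0.5,0,0,0],[0,0,0,0,0,0]])

```text
clock: 20.17
tool_pos: [565.5, -36.2, 4.0]
ee_rot: [-2.084, -2.35, 0.001]
ft_force: [-0.1, 0.2, -0.0]
finger_gap: 85.1
grip_force: 0.0
```

Request:
servo_tool(targets=[[0,0,0,0,0,0],[0,0,0,0,0,0],[0,0,0,0,0,0],[0,0,0,0,0,0],[0,0,0,0,0,0],[0,0,0,0,0,0]], gripper=2.8, newtons=30)

```text
clock: 20.67
tool_pos: [566.4, -35.6, 5.2]
ee_rot: [2.083, 2.35, 0.001]
ft_force: [-2.6, -0.6, 9.8]
finger_gap: 33.9
grip_force: 28.9
```

Request:
servo_tool(targets=[[0,0,-0.3,0,0,0],[0,0,-0.7,0,0,0],[0,0,-1,0,0,0],[0,0,-1,0,0,0],[0,0,0,0,0,0],[0,0,0,0,0,0]])

```text
clock: 21.17
tool_pos: [566.5, -35.6, 35.3]
ee_rot: [2.083, 2.35, 0.002]
ft_force: [0.1, 0.3, -2.8]
finger_gap: 34.0
grip_force: 30.0
```

Run:
```python
from h import *
s,p,M=pose(); print(p,yawx(M),s['clock'],s['finger_gap'],s['grip_force'],s['ft_force'])
c=cap('wrist')
# pan centre from scene / side: bright pan disc on housing
c2=cap('scene');g=c2['frame'];print(g[255:280:4,440:480:4].sum(2))
for n in('scene','side'):
    c=cap(n);g=cv2.cvtColor(c['frame'],cv2.COLOR_BGR2GRAY)
    m=(g>110).astype(np.uint8)
    k,l,st,ce=cv2.connectedComponentsWithStats(m)
    u,v=map(int,proj(c,(520,280,52)));i=l[v,u]
    ct=max(cv2.findContours((l==i).astype(np.uint8),0,1)[0],key=cv2.contourArea)
    print(n,st[i],[(tuple(q.tolist()),np.round(ray(c,*q,52)[:2]).astype(int).tolist()) for q in cv2.approxPolyDP(ct,3,True)[:,0]])
    x,y,w,h=st[i][:4]
    e=cv2.Canny(c['frame'],25,60); e[l!=i]=0
    e2=cv2.erode((l==i).astype(np.uint8),np.ones((9,9)));e[e2==0]=0
    ps=np.argwhere(e)[:,::-1]; P=np.array([ray(c,*q,70)[:2] for q in ps])
    # pan rim circle r=50 at z=70
    best=max(((np.abs(np.hypot(*(P-[a,b]).T)-50)<2.5).sum(),a,b) for a in range(450,600,2) for b in range(210,360,2)); print(n,len(P),best)
```

```text
[566.54305534 -35.63540777  35.34241199] 6.892308334441034 21.1667 34.00495517631916 30.031496286392212 [ 0.12647383  0.27869564 -2.78303092]
[[755 755 755 755 755 755 755 755 755 755]
 [741 755 755 755 755 755 755 755 755 755]
 [749 755 755 755 755 755 755 755 755 755]
 [749 755 755 755 755 755 755 755 755 755]
 [540 756 755 755 755 755 755 755 755 755]
 [600 732 755 755 755 755 755 755 755 752]
 [756 519 688 756 755 755 755 755 747 755]]
scene [ 422  226   71   80 3920] [((441, 226), [416, 220]), ((422, 287), [616, 198]), ((474, 305), [631, 332]), ((480, 300), [613, 345]), ((492, 243), [434, 361])]
scene 164 (np.int64(57), 548, 276)
side [ 182  310  113  100 6427] [((229, 310), [601, 200]), ((183, 349), [617, 335]), ((182, 355), [608, 348]), ((187, 365), [582, 361]), ((248, 409), [416, 379]), ((293, 361), [400, 247]), ((294, 348), [415, 218])]
side 420 (np.int64(71), 464, 340)
```

Request:
servo_tool(targets=[[0,0,-2,0,0,0],[0,0,-3.5,0,0,0],[0,0,-3.5,0,0,0],[0,0,-3.5,0,0,0],[0,0,-1,0,0,0],[2,0,0,0,0,0],[3,0,0,0,0,0],[3,0,0,0,0,0]])

```text
clock: 22.03
tool_pos: [556.1, 44.0, 169.1]
ee_rot: [2.086, 2.349, -0.0]
ft_force: [1.7, 0.8, -1.7]
finger_gap: 33.9
grip_force: 30.4
```

Request:
servo_tool(targets=[[3,0,0,0,0,0],[3,0,0,0,0,0],[3,0,0,0,0,0],[3,0,0,0,0,0],[2.5,0,0,0,0,0],[1,0.2,0,0,0,0],[0,0,0,0,0,0],[0,0,0,0,0,0]])

```text
clock: 22.7
tool_pos: [539.5, 197.9, 168.7]
ee_rot: [-2.082, -2.352, 0.001]
ft_force: [-0.5, -1.1, -1.4]
finger_gap: 33.8
grip_force: 30.4
```

Run:
```python
from h import *
s,p,M=pose(); print(p,yawx(M),s['clock'],s['finger_gap'],s['ft_force'])
c=cap('wrist','w7.png');g=cv2.cvtColor(c['frame'],cv2.COLOR_BGR2GRAY)
print('exp',proj(c,(548,276,70)))
e=cv2.Canny(c['frame'],20,50)
ps=np.argwhere(e)[:,::-1]; P=np.array([ray(c,*q,70)[:2] for q in ps])
k=(abs(P[:,0]-530)<130)&(abs(P[:,1]-276)<110);P=P[k]
res=sorted(((int((np.abs(np.hypot(*(P-[a,b]).T)-50)<2).sum()),a,b) for a in range(450,600,2) for b in range(210,345,2)),reverse=True)[:6]
print(len(P),res)
```

```text
[539.49137032 197.93812652 168.68668507] 6.949732994331343 22.7 33.84648625429113 [-0.47440862 -1.08280934 -1.38878572]
exp (np.float64(354.28922420040806), np.float64(113.35752761367954))
2353 [(304, 540, 278), (302, 542, 278), (266, 540, 280), (249, 480, 264), (248, 478, 264), (238, 482, 264)]
```

Request:
servo_tool(targets=[[1.9,0.4,0,0,0,0],[2,0.4,0,0,0,0],[2,0.3,0,0,0,0],[1.8,0.2,0,0,0,0],[0,0,2,0,0,0],[0,0,2.5,0,0,0],[0,0,2,0,0,0],[0,0,1.2,0,0,0]])

```text
clock: 23.42
tool_pos: [543.0, 273.8, 90.0]
ee_rot: [-2.086, -2.349, 0.004]
ft_force: [-0.5, -1.0, -1.1]
finger_gap: 33.8
grip_force: 30.4
```

Request:
servo_tool(targets=[[0,0,0.7,0,0,0],[0,0,0,0,0,0],[0,0,0,0,0,0],[0,0,0,0,0,0]])

```text
clock: 23.75
tool_pos: [544.1, 276.1, 86.5]
ee_rot: [2.084, 2.35, 0.002]
ft_force: [-0.2, 0.5, -0.5]
finger_gap: 34.3
grip_force: 30.4
```

Run:
```python
from h import *
s,p,M=pose(); print(p,s['clock'],s['finger_gap'],s['ft_force'],s['torque'])
```

```text
[544.09484661 276.0734632   86.46938418] 23.75 34.25770876269812 [-0.162742    0.50574681 -0.45371683] [ 0.00872729 -0.03113092  0.00672562]
```

Request:
servo_tool(targets=[[0,0,0.3,0,0,0],[0,0,0.3,0,0,0],[0,0,0.2,0,0,0],[0,0,0.15,0,0,0],[0,0,0,0,0,0]])

```text
clock: 24.17
tool_pos: [543.2, 275.9, 75.5]
ee_rot: [-2.084, -2.351, 0.001]
ft_force: [-0.2, 0.6, -2.0]
finger_gap: 33.9
grip_force: 30.4
```

Request:
servo_tool(targets=[[0,0,0.1,0,0,0],[0,0,0.1,0,0,0],[0,0,0.1,0,0,0],[0,0,0.1,0,0,0],[0,0,0,0,0,0],[0,0,0,0,0,0]])

```text
clock: 24.67
tool_pos: [543.4, 276.0, 71.8]
ee_rot: [-2.084, -2.351, 0.0]
ft_force: [0.1, 0.2, 0.2]
finger_gap: 34.0
grip_force: 30.4
```

Run:
```python
from h import *
s,p,M=pose(); print(p,s['clock'],s['finger_gap'],s['ft_force'],s['torque'])
c=cap('side','s8.png');print([ [round(float(t)) for t in proj(c,q)] for q in [(543,278,70),(593,278,70),(543,328,70),(543,278,82)]])
```

```text
[543.37314837 275.98114269  71.8095298 ] 24.6667 33.98516108341248 [0.12016782 0.18333994 0.17558227] [-0.0210689   0.07424636 -0.02537687]
[[227, 338], [208, 329], [211, 356], [226, 335]]
```

Request:
servo_tool(targets=[[0,0,0,0,0,0],[0,0,0,0,0,0],[0,0,0,0,0,0],[0,0,0,0,0,0],[0,0,0,0,0,0],[0,0,0,0,0,0]], gripper=6.0)

```text
clock: 25.22
tool_pos: [543.4, 276.0, 71.9]
ee_rot: [-2.084, -2.351, -0.0]
ft_force: [0.9, -0.6, 0.1]
finger_gap: 60.1
grip_force: 0.0
```

Request:
servo_tool(targets=[[0,0,-0.5,0,0,0],[0,0,-1,0,0,0],[0,0,-2,0,0,0],[0,0,-3,0,0,0],[0,0,-3,0,0,0],[-3,0,-2,0,0,0],[-3,0,0,0,0,0],[-2,0,0,0,0,0]])

```text
clock: 25.88
tool_pos: [554.1, 194.4, 189.5]
ee_rot: [2.084, 2.348, 0.004]
ft_force: [1.2, -0.3, -0.8]
finger_gap: 59.7
grip_force: 0.0
```

Request:
servo_tool(targets=[[0,0,0,0,0,0],[0,0,0,0,0,0],[0,0,0,0,0,0],[0,0,0,0,0,0],[0,0,0,0,0,0],[0,0,0,0,0,0]])

```text
clock: 26.38
tool_pos: [552.7, 197.4, 186.7]
ee_rot: [-2.082, -2.352, 0.0]
ft_force: [0.2, 0.5, -1.0]
finger_gap: 59.9
grip_force: 0.0
```

Run:
```python
from h import *
s,p,M=pose(); print(p,s['clock'],s['finger_gap'],s['ft_force'])
c=cap('wrist','w9.png');print('exp pan',proj(c,(543,278,66)),'disc top',proj(c,(543,278,78)))
e=cv2.Canny(c['frame'],20,50);ps=np.argwhere(e)[:,::-1]
for z,r in((66,50),(78,18),(6,18)):
    P=np.array([ray(c,*q,z)[:2] for q in ps]);P=P[(abs(P[:,0]-530)<130)&(abs(P[:,1]-276)<110)]
    res=sorted(((int((np.abs(np.hypot(*(P-[a,b]).T)-r)<1.5).sum()),a,b) for a in range(450,620,2) for b in range(190,345,2)),reverse=True)[:4]
    print(z,r,res)
for n in('scene','side'):
    c=cap(n);hsv=cv2.cvtColor(c['frame'],cv2.COLOR_BGR2HSV)
    a=cv2.imread(f'pics/{n}0.png'); d=cv2.absdiff(a,c['frame']).max(2)>60
    k,l,st,ce=cv2.connectedComponentsWithStats(d.astype(np.uint8))
    print(n,[(st[i][4],ce[i].round().tolist(),ray(c,*ce[i],48)[:2].round().tolist()) for i in range(1,k) if st[i][4]>25])
```

```text
[552.73722766 197.37803609 186.74514122] 26.3833 59.94386896205377 [ 0.16701098  0.4788747  -0.95722176]
exp pan (np.float64(323.2145432412489), np.float64(105.98033187934789)) disc top (np.float64(323.18842564928303), np.float64(105.38012604749491))
66 50 [(215, 492, 262), (206, 494, 262), (195, 478, 264), (192, 490, 262)]
78 18 [(302, 544, 278), (264, 544, 280), (259, 542, 278), (221, 542, 280)]
6 18 [(111, 542, 286), (100, 540, 286), (99, 538, 284), (97, 544, 286)]
scene [(np.int32(11210), [364.0, 89.0], [-81.0, -110.0]), (np.int32(9032), [480.0, 82.0], [-223.0, 273.0]), (np.int32(315), [430.0, 33.0], [-455.0, 62.0]), (np.int32(164), [327.0, 171.0], [308.0, -138.0]), (np.int32(256), [482.0, 172.0], [186.0, 313.0]), (np.int32(410), [350.0, 186.0], [343.0, -58.0]), (np.int32(59), [462.0, 202.0], [312.0, 269.0]), (np.int32(1260), [302.0, 227.0], [520.0, -153.0]), (np.int32(118), [366.0, 215.0], [432.0, 11.0]), (np.int32(87), [395.0, 215.0], [411.0, 90.0]), (np.int32(63), [345.0, 217.0], [455.0, -44.0]), (np.int32(401), [443.0, 239.0], [455.0, 232.0]), (np.int32(450), [434.0, 273.0], 
[... 803 characters left out ...]
-135.0, -474.0]), (np.int32(103), [537.0, 256.0], [20.0, -350.0]), (np.int32(115), [543.0, 266.0], [0.0, -313.0]), (np.int32(125), [615.0, 284.0], [-162.0, -331.0]), (np.int32(87), [604.0, 278.0], [-137.0, -341.0]), (np.int32(40), [549.0, 271.0], [-16.0, -301.0]), (np.int32(153), [534.0, 283.0], [9.0, -240.0]), (np.int32(44), [595.0, 281.0], [-119.0, -317.0]), (np.int32(111), [598.0, 293.0], [-129.0, -278.0]), (np.int32(160), [337.0, 326.0], [365.0, 119.0]), (np.int32(351), [236.0, 319.0], [572.0, 212.0]), (np.int32(27), [227.0, 335.0], [562.0, 259.0]), (np.int32(40), [228.0, 343.0], [547.0, 273.0]), (np.int32(39), [456.0, 361.0], [110.0, 79.0]), (np.int32(26), [466.0, 370.0], [87.0, 91.0])]
```

```bash
python3 -c "
from rig import ctrl; print(ctrl.sign_off())"
```

```text
the job is handed in; nothing more can be done
None
```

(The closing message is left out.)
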